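Hang the masher in the free hook between its neighbours

ROBOT

A 6-joint arm with a two-finger parallel gripper is mounted at the origin on a cart in front of the work surface, level with it; the furniture and walls round the work are solid. World frame = base frame: x ahead of the robot, y to its left, z up, the work surface at z = 0. Lengths are in mm, angles in degrees, forces in N, time in s.
With the tool pointing down it reaches from about 300 to 850 mm from the base axis. Payload 4.2 kg.
Tool frame: the origin (TCP) lies at the very end of the fingers, on their centre line; the grasp point (between the pads) lies 19 mm behind it; z points along the fingers, y is the line along which they close (so a half turn about z gives the same grasp; the last joint's range is limited). The gripper opens to 91 mm and grips with 3 to 60 N. Pads are 32 mm wide; open, the fingers measure 118 mm over their backs; the gripper's body (76 mm by 178 mm) begins 60 mm behind the grasp point.
Start: joints at [72.479, 18.312, 89.639, -0, 72.044, -1.146], TCP at [162.109, 551.692, 213.976] pointing down, gripper open.
Joint ranges: [-177.97, 177.97], [-48.28, 115.42], [12.27, 149.76], [-77.06, 257.06], [2.81, 150.46], [-146.56, 146.56]. Speed limits (degrees/s): [147.25, 147.25, 180, 180, 180, 180].

INTERFACE

Orientations are given as a 3x3 rotation matrix whose columns are the frame's x, y, z axes.
In Python, from station import arm, cams, spotter gives the robot as it stands. The module is installed in compiled form; this text tells all that it offers.
- The arm moves only by the tool jog_arm, never from a script. Its argument "series" is a list of rows, each a list of 6 numbers: the shift along the tool's x, y, z each as a share of 0.02 m, from -1 to 1, then the turn, a rotation vector about the tool's x, y, z each as a share of 10 degrees, from -1 to 1. In form: [[tx, ty, tz, rx, ry, rz], ...]. A call has 1 to 20 rows; each row shifts and turns the commanded pose from where the row before left it, along the tool's axes as they then stand; what a row does not reach is not made up. A row lasts 1/8 s, in which the tool goes at most 62.5 mm and 10.7 degrees, less where a joint would pass 70% of its speed; a pose out of reach is approached as far as the arm can. A call with a number of a shift or a turn outside -1 to 1 is refused whole. A call with a gripper value outside its range is refused whole. "gripper" is the opening, from 0 (shut) to 1 (fully open), set as the call begins (left out, the last holds). The fingers move at their own pace and stop on an object; the grip force is fixed at half the most. Time passes only in rows, so rows that do not move let the fingers close. It gives the time, the measured TCP pose, the force, the opening and the grip force at its end, in the units of the state.
- arm.get_state(): the state, without advancing time (a new reading comes with each control period).
- cams.grab_frame(name): name is "scene" or "top"; returns (picture, depth): 384x512x3 uint8, blue, green, red; 384x512 float32, mm along the optical axis (not along the pixel's ray), 0 where there is no reading.
- cams.calibration(name): a dict with "mtx" (3x3 intrinsics, pixels), "R" (3x3) and "t" (3): a world point X has camera coordinates R X + t. Camera axes: x right, y down, z forward; pixel columns grow to the right and rows downward; lengths in mm; the calibration is good to about 2 mm. A picture is of the moment at which its call begins. calibration takes no time and is no camera call.
- arm.sign_off(): hands the job in; it is judged then, once.
Trained networks look in the newest picture that a camera, given by its name, has taken for a name from the list of things; names that differ only in an ending like _2 or _b are one class to them, and where a whole thing is asked for, a point or a joint stands for the part that bears it (a point fixed in the world has none). Each returns a list of dicts, best first, with "confidence" (0 to 1); they miss things now and then, are a little off and sometimes report something else, mostly with a low value. They report only what shows in the picture. A call takes as long as a camera call. They do not tell look-alikes from the thing itself.
- spotter.look_for(query, camera): "location" ([x, y, z] in mm, in world coordinates, good to about 4 mm: the middle of the surface that is visible of it).
The state is a dict: "clock": time; "joint_positions": joint angles; "qd": joint speeds; "effort": joint torques, N m; "tool_pos": TCP position; "ee_rot": TCP orientation; "force": force on the tool from outside, world axes, zero at the start; "ft_torque": the same for the moment, N m; "width": finger opening in mm; "finger_force": force on a finger pad.
Only numpy, scipy, OpenCV 4.12 (cv2) and the standard library are available. Lean on these libraries where they do the work, as an engineer would, in place of code of your own. Each camera call takes 0.05 s, during which the arm holds its last target. There are 200 camera calls.

TASK

Pick up the potato masher that stands on the worktop and hang it in the one free forked hook of the utensil rack, between its neighbours: stem in the fork, flange slid in over the raised front lip as far as the back stop and let down fully home on the seat. The hook's arm pulls out and in and may have been left anywhere in its travel, so feel for the stop, press and set down gently, and do not knock the neighbouring utensils.

Things in the scene. Friction and masses are not known exactly. Their poses are not given: they have to be found in the camera images.
- masher_grip (a point): Point on the axis of the potato masher's black handle (26 mm diameter, 68 mm long, at the top), 170 mm above the foot, 45 mm above the flange's underside, 28 mm below the handle's top; z is up the handle. The masher stands upright, weighs 0.16 to 0.26 kg, is 200 mm high and round all over: its yaw has no meaning.
- masher_flange (a point): Centre of the underside of the masher's steel flange (34 mm diameter, 5 mm thick, right under the handle), 125 mm above the foot. This face rests on the fork when the masher hangs.
- masher_foot (a point): Centre of the underside of the masher's round foot plate (56 mm diameter, 6 mm thick) on which it stands. From plate to flange runs a steel stem 10 mm in diameter.
- free_hook: Clip of the free hook, a black 26x24x24 mm block on the rack's rail, 150 mm above the worktop. Origin on the rail's axis; x is the sliding-in direction (away from the fork's mouth), y along the rail, z up. A steel fork on a sliding arm reaches from it to -x. The arm stays where it was left and does not slide under less than 80 N.
- fork_mid (a point): Middle of the fork's seat IF the arm is at mid-travel; may be up to 16 mm nearer or farther along x (not measured). 60 mm in front of free_hook. Seat: tops of two level prongs 11 mm wide, 14 mm apart, centred on y; z = +15 mm from the rail's axis. Front lip: 5 mm above the seat, 7 mm long, begins 19 mm in front of the seat's middle. Flared tips reach 40 mm in front.
- stop_mid (a point): Middle of the back stop's front face IF the arm is at mid-travel; shifts with the fork by up to 16 mm either way along x (not measured). It is 19 mm behind the seat's middle, 36 mm wide, and rises 12 mm above the seat. Lip and stop are 38 mm apart, so the 34 mm flange has 4 mm of play. Rigid steel.
- turner: Slotted turner with wooden handle, hanging in the end hook at the rail's +y end. Origin at the centre of its flange's underside (seat height); flange 34 mm; handle 24 mm wide, up to 57 mm above; blade 48 mm wide along the rail, 3 mm thick, 61 to 123 mm below. Loose.
- skimmer: Round skimmer with black handle, hanging in the other middle hook, 66 mm beside the free one. Origin at the centre of its flange's underside; flange 34 mm; handle 24 mm wide, up to 57 mm above; upright disc 52 mm in diameter centred 86 mm below. Loose.
- pounder: Meat pounder with wooden handle, hanging in the end hook at the rail's -y end. Origin at the centre of its flange's underside; flange 34 mm; handle 24 mm wide, up to 57 mm above; round head 40 mm in diameter, 60 to 105 mm below. Loose.
- rack: Fixed utensil rack: a rail 330 mm long and 14 mm thick, axis 150 mm above the worktop, along y on two posts at y = +-165 mm with 10 mm high feet 170 mm long. Four forked hooks 66 mm apart (y = +-33, +-99 mm) face -x; three carry utensils, one of the two middle ones is free. Origin on the worktop under the rail's middle.
Not all that is in view belongs to the job. What is shaped like the pounder but purple or turquoise is not meant.

How it is judged (in metres and radians):
On the way, in this order (a step that is already met when the one before it is completed fails the run):
1. the masher is lifted clear of the worktop, upright (height (world z) of masher_flange above 0.15 m and angle between masher_grip's own z axis and vertical below 0.25 rad), for 0.1 s.
2. the masher's stem is inside the free fork (x of masher_flange in the frame of free_hook between -0.1 and -0.03 m and y of masher_flange in the frame of free_hook between -0.008 and 0.008 m and z of masher_flange in the frame of free_hook between 0.012 and 0.035 m), for 0.1 s.
At the end, for the whole second after the job is handed in: The masher hangs at rest in the free fork, upright within 3.4 degrees, its stem between the prongs and its flange down on the seat (within about 2 mm of seat height, so behind the lip and not on it); it is released, and the three neighbours still hang upright (x of masher_flange in the frame of free_hook between -0.082 and -0.038 m and y of masher_flange in the frame of free_hook between -0.006 and 0.006 m and z of masher_flange in the frame of free_hook between 0.012 and 0.0172 m and angle between masher_grip's own z axis and vertical below 0.06 rad and linear speed of masher below 0.04 m/s and angle between each of turner, skimmer, pounder's own z axis and vertical below 0.1 rad); the robot touches nothing.
It fails at once if the masher is pressed on or struck against the free hook with more than 20 N (contact force between masher and free_hook above 20 N).
It fails at once if the masher strikes the rack with more than 10 N (contact force between masher and rack above 10 N).
It fails at once if the turner is knocked: displaced more than 12 mm, tilted more than 10 degrees, or hit with more than 5 N (distance of turner from where it was at the start of the episode above 0.012 m or angle between turner's own z axis and vertical above 0.175 rad or contact force between any of masher, the arm, the fingers and turner above 5 N).
It fails at once if the skimmer is knocked: displaced more than 12 mm, tilted more than 10 degrees, or hit with more than 5 N (distance of skimmer from where it was at the start of the episode above 0.012 m or angle between skimmer's own z axis and vertical above 0.175 rad or contact force between any of masher, the arm, the fingers and skimmer above 5 N).
It fails at once if the pounder is knocked: displaced more than 12 mm, tilted more than 10 degrees, or hit with more than 5 N (distance of pounder from where it was at the start of the episode above 0.012 m or angle between pounder's own z axis and vertical above 0.175 rad or contact force between any of masher, the arm, the fingers and pounder above 5 N).
It also fails if it takes over 48 s, if anything falls off the work surface, if the arm or the gripper's body presses on something with over 40 N, if the wrist force passes 120 N, or if a joint passes its speed limit or range.

## Working session

There is one attempt and no reset: what is moved stays moved. The work goes in short steps, Python scripts to look and compute and a tool call to move; the robot and the scene stay as the last step left them, time stands still between calls to the robot, and variables do not carry over. Pictures are saved under pics/ and viewed, at most 10 in all, crops included, and the job is handed in when it is done.

Besides the shell and the picture viewer there is one more tool, called after ">>>" as name(argument=value, ...) on one line, values as JSON. jog_arm: Moves the arm, as the interface text tells. Shift numbers are shares of 0.02 m and turn numbers shares of 10 degrees, none past 1 either way. Its arguments: {"type":"object","properties":{"series":{"type":"array","items":{"type":"array","items":{"type":"number","minimum":-1,"maximum":1}}},"gripper":{"type":"number"}},"required":["series"]}

```bash
mkdir -p pics; cat > h.py <<'E'
from station import arm,cams,spotter
import numpy as np,cv2
def grab(n):
    p,d=cams.grab_frame(n);return np.array(p),np.array(d)
def back(n,u,v,z):
    c=cams.calibration(n);K=np.array(c['mtx']);R=np.array(c['R']);t=np.array(c['t'])
    return R.T@(np.linalg.inv(K)@np.array([u,v,1.])*z-t)
def proj(n,X):
    c=cams.calibration(n);q=np.array(c['mtx'])@(np.array(c['R'])@np.array(X)+np.array(c['t']));return q[:2]/q[2]
def cloud(n,d):
    c=cams.calibration(n);K=np.array(c['mtx']);R=np.array(c['R']);t=np.array(c['t'])
    v,u=np.mgrid[:d.shape[0],:d.shape[1]]
    P=np.stack([u,v,np.ones_like(u)],-1)@np.linalg.inv(K).T*d[...,None]
    return (P-t)@R
E
python3 - <<'E'
from h import *
for n in("scene","top"):
    p,d=grab(n);cv2.imwrite(f'pics/{n}0.png',p);np.save(f'{n}0.npy',d)
    for q in("masher_grip","free_hook","turner","skimmer","pounder","rack"):
        for r in spotter.look_for(q,n)[:3]: print(n,q,np.round(r['location']),round(r['confidence'],2),np.round(proj(n,r['location'])))
s=arm.get_state();print(s['clock'],s['tool_pos'],s['ee_rot'])
E
```

```text
scene masher_grip [476. 249.  76.] 0.67 [235. 282.]
scene free_hook [583. -41. 164.] 0.83 [266. 174.]
scene turner [538.  20. 173.] 0.59 [267. 190.]
scene skimmer [ 561. -107.  178.] 0.84 [285. 161.]
scene skimmer [586. -41. 163.] 0.39 [265. 174.]
scene skimmer [542.  20. 172.] 0.31 [266. 190.]
scene pounder [ 745. -135.   47.] 0.84 [238. 167.]
scene pounder [ 545. -309.   55.] 0.83 [321. 160.]
scene pounder [ 650. -316.  138.] 0.67 [295. 127.]
scene rack [590.  72.  12.] 0.64 [240. 235.]
top masher_grip [477. 243.  13.] 0.7 [191. 228.]
top free_hook [584. -45. 164.] 0.59 [280. 192.]
top turner [540.  13. 216.] 0.6 [260. 207.]
top skimmer [ 558. -115.  219.] 0.67 [306. 199.]
top skimmer [480. 244.  11.] 0.17 [191. 228.]
top pounder [ 552. -316.  106.] 0.78 [369. 202.]
top pounder [614. -82.  10.] 0.72 [289. 185.]
top pounder [ 572. -175.  167.] 0.53 [325. 195.]
top rack [616. -82.   9.] 0.72 [289. 184.]
0.7 [162.09258471 551.69909457 213.98041126] [[-9.59448508e-01  2.81883945e-01  4.22678565e-05]
 [ 2.81883948e-01  9.59448502e-01  1.08592029e-04]
 [-9.94348216e-06  1.16103090e-04 -9.99999993e-01]]
```

```bash
python3 - <<'E'
import cv2,numpy as np
a=cv2.imread('pics/scene0.png');b=cv2.imread('pics/top0.png')
a=cv2.resize(a[90:310,180:380],(600,600),interpolation=cv2.INTER_CUBIC)[:, :]
cv2.imwrite('pics/s1.png',cv2.resize(a,(545,600)))
cv2.imwrite('pics/t1.png',cv2.resize(b[130:270,160:400],(800,467),interpolation=cv2.INTER_CUBIC))
E
```

```text
(no output)
```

View pics/s1.png

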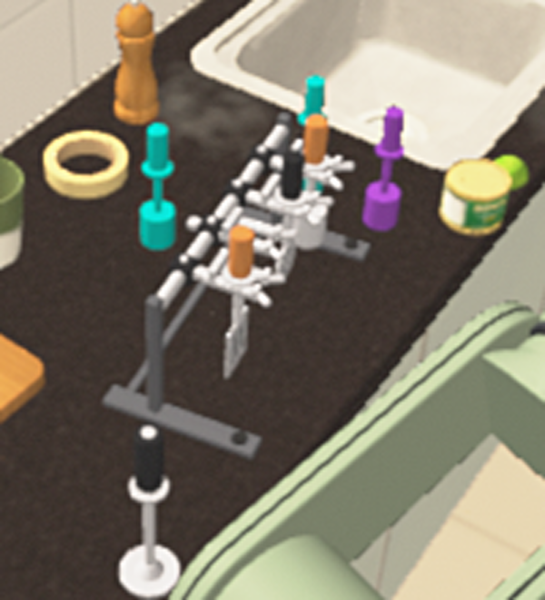

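View pics/t1.png

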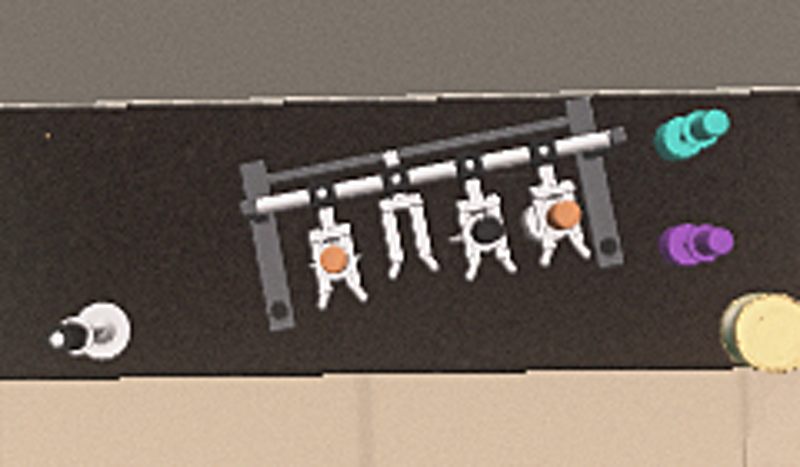

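View pics/scene0.png

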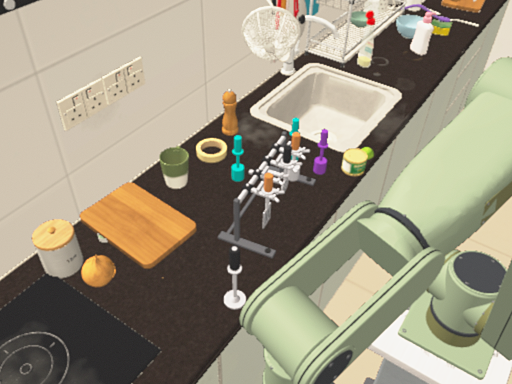

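The masher is the black handle with a steel foot at scene (235,257), top (185,228). Possible mix-ups are the skimmer's black handle at scene (287,155), and the turquoise (238,160) and purple (321,150) decoys. The free fork is the second from the left in the top view, about (281,200), between the turner and the skimmer.

```bash
cat > m.py <<'E'
from h import *
def sel(n,d,lo,hi):
    C=cloud(n,d);ok=(d>0)
    for i in range(3): ok&=(C[...,i]>lo[i])&(C[...,i]<hi[i])
    return C[ok],ok
E
python3 - <<'E'
from m import *
for n in("scene","top"):
    d=np.load(n+'0.npy');p=cv2.imread(f'pics/{n}0.png')
    C,ok=sel(n,d,(430,200,20),(520,300,230))
    for lo in range(20,220,20):
        m=(C[:,2]>=lo)&(C[:,2]<lo+20)
        if m.any(): print(n,'masher z',lo,m.sum(),C[m].mean(0).round(1),C[m].min(0).round(),C[m].max(0).round())
    C,ok=sel(n,d,(540,-190,143),(660,160,160))
    if n=='top':
        # rail ransac
        v=cv2.fitLine(C[:,:2].astype(np.float32),cv2.DIST_HUBER,0,.01,.01).ravel();print('rail',v,len(C),C[:,2].max())
    C,ok=sel(n,d,(490,-75,158),(620,0,190))
    print(n,'fork',len(C))
    u=np.argwhere(ok)
    for (a,b),c in zip(u,C): print((b,a),c.round().astype(int),p[a,b].mean().round(),end=' ; ')
    print()
E
```

```text
scene masher z 20 19 [477.3 253.2  30.5] [474. 248.  21.] [484. 258.  40.]
scene masher z 40 20 [478.9 252.8  50.5] [474. 250.  41.] [484. 256.  59.]
scene masher z 60 18 [479.  252.7  70.1] [474. 250.  61.] [484. 255.  80.]
scene masher z 80 21 [477.9 252.6  89.2] [473. 248.  82.] [484. 255.  99.]
scene masher z 100 11 [477.4 253.2 106.1] [475. 250. 100.] [483. 255. 113.]
scene masher z 120 76 [473.9 257.1 132. ] [462. 237. 125.] [495. 267. 140.]
scene masher z 140 60 [473.6 257.5 150.1] [466. 245. 140.] [485. 264. 160.]
scene masher z 160 57 [472.6 256.9 170. ] [465. 245. 161.] [486. 264. 180.]
scene masher z 180 106 [475.3 253.7 192.9] [465. 237. 180.] [491. 265. 200.]
scene masher z 200 24 [479.1 252.6 201. ] [470. 244. 200.] [489. 263. 205.]
scene fork 261
(np.int64(266), np.int64(165)) [598 -64 174] 160.0 ; (np.int64(262), np.int64(166)) [613 -68 161] 240.0 ; (np.int64(265), np.int64(166)) [597 -58 176] 178.0 ; (np.int64(266), np.int64(166)) [594 -59 176] 223.0 ; (np.int64(267), np.int64(166)) [591 -59 178] 238.0 ; (np.int64(268), np.int64(166)) [588 -60 178] 192.0 ; (np.int64(
[... 28227 characters left out ...]
170] 221.0 ; (np.int64(265), np.int64(216)) [514  -1 163] 161.0 ; (np.int64(266), np.int64(216)) [514  -4 161] 235.0 ; (np.int64(267), np.int64(216)) [514  -7 163] 245.0 ; (np.int64(268), np.int64(216)) [514 -10 163] 159.0 ; (np.int64(266), np.int64(217)) [511  -4 158] 166.0 ; (np.int64(267), np.int64(217)) [511  -7 168] 251.0 ; (np.int64(268), np.int64(217)) [511 -10 165] 245.0 ; (np.int64(269), np.int64(217)) [511 -12 160] 98.0 ; (np.int64(267), np.int64(218)) [508  -7 160] 197.0 ; (np.int64(268), np.int64(218)) [508 -10 162] 255.0 ; (np.int64(269), np.int64(218)) [508 -12 159] 255.0 ; (np.int64(268), np.int64(219)) [506  -9 164] 220.0 ; (np.int64(269), np.int64(219)) [505 -12 161] 229.0 ;
```

```bash
python3 - <<'E'
from m import *
from scipy.optimize import least_squares
for n in("scene","top"):
    c=cams.calibration(n);print(n,'cam pos',(-np.array(c['R']).T@np.array(c['t'])).round())
    d=np.load(n+'0.npy')
    for lo,hi,r in((15,115,5),(134,196,13)):
        C,_=sel(n,d,(440,215,lo),(515,285,hi))
        f=least_squares(lambda q:np.hypot(C[:,0]-q[0],C[:,1]-q[1])-r,[477,249],loss='soft_l1');print(n,'axis',r,f.x.round(1),len(C),np.abs(f.fun).mean().round(1))
d=np.load('top0.npy')
C,ok=sel('top',d,(540,-190,145),(680,160,160))
# rail: ransac line
rng=np.random.default_rng(0);best=None
for _ in range(500):
    a,b=C[rng.choice(len(C),2,False),:2];t=b-a
    if np.linalg.norm(t)<150:continue
    t/=np.linalg.norm(t);e=np.abs((C[:,:2]-a)@[-t[1],t[0]]);k=(e<7).sum()
    if best is None or k>best[0]:best=(k,e<7)
v=cv2.fitLine(C[best[1],:2].astype(np.float32),cv2.DIST_HUBER,0,.01,.01).ravel();print('rail',v,best[0],len(C),'yaw of normal',np.degrees(np.arctan2(-v[0],v[1])) if v[1]>0 else np.degrees(np.arctan2(v[0],-v[1])))
# prongs straight part
C,_=sel('top',d,(549,-75,157),(582,-25,169))
L=C[C[:,1]>-48-0.15*(565-C[:,0])-1];R=C[C[:,1]<-48-.15*(565-C[:,0])-1]
for P in(L,R):
    q=np.polyfit(P[:,0],P[:,1],1);print('prong slope deg',np.degrees(np.arctan(q[0])),'y at 565',np.polyval(q,565),P[:,2].mean())
E
```

```text
scene cam pos [  36.  845. 1061.]
scene axis 5 [479.4 249.6] 113 1.4
scene axis 13 [479.7 249.4] 192 0.9
top cam pos [ 522.  -12. 1329.]
top axis 5 [476.5 249. ] 15 0.8
top axis 13 [476.2 249.3] 68 1.7
rail [ 1.7229503e-01 -9.8504537e-01  6.1017474e+02 -4.7661137e+01] 346 566 yaw of normal 9.921283
prong slope deg 9.272013469687057 y at 565 -36.693667716572335 163.21995409345865
prong slope deg 10.757384512214605 y at 565 -62.33640947106494 162.66579513319783
```

>>> jog_arm(series=[[0,0,0,0,0,0.909],[0,0,0,0,0,0.909],[0,0,0,0,0,0.909],[0,0,0,0,0,0.909],[0,0,0,0,0,0.909],[0,0,0,0,0,0.909],[0,0,0,0,0,0.909],[-0.98,0.72,0,0,0,0],[-0.98,0.72,0,0,0,0],[-0.98,0.72,0,0,0,0],[-0.98,0.72,0,0,0,0],[-0.98,0.72,0,0,0,0],[-0.98,0.72,0,0,0,0],[-0.98,0.72,0,0,0,0],[-0.98,0.72,0,0,0,0],[-0.98,0.72,0,0,0,0],[-0.98,0.72,0,0,0,0],[-0.98,0.72,0,0,0,0],[-0.98,0.72,0,0,0,0],[-0.98,0.72,0,0,0,0]], gripper=1)

```text
clock: 3.2
tool_pos: [391.3, 332.7, 214.1]
ee_rot: [[-0.174, 0.985, 0.0], [0.985, 0.174, 0.0], [0.0, 0.0, -1.0]]
force: [0.3, 0.6, -0.1]
width: 91.0
finger_force: 0.0
```

```bash
cat >> h.py <<'E'
def go(t):
    s=arm.get_state();R=np.array(s['ee_rot']);p=np.array(s['tool_pos'])
    print(round(s['clock'],2),'pos',p.round(1),'yang',np.degrees(np.arctan2(R[1,1],R[0,1])).round(2),'tool shift mm',(R.T@(np.array(t)-p)).round(1),'F',np.round(s['force'],1),'w',round(s['width'],1))
E
python3 -c "
from h import *
go([478,249.4,151])"
```

```text
3.2 pos [391.3 332.7 214.1] yang 9.99 tool shift mm [-97.1  70.9  63.1] F [ 0.3  0.6 -0.1] w 91.0
```

>>> jog_arm(series=[[-0.97,0.71,0,0,0,0],[-0.97,0.71,0,0,0,0],[-0.97,0.71,0,0,0,0],[-0.97,0.71,0,0,0,0],[-0.97,0.71,0,0,0,0],[0,0,0.5,0,0,0],[0,0,0.66,0,0,0],[0,0,0.66,0,0,0],[0,0,0.66,0,0,0],[0,0,0.66,0,0,0],[0,0,0,0,0,0]])

```text
clock: 4.58
tool_pos: [476.6, 249.8, 149.8]
ee_rot: [[-0.174, 0.985, -0.002], [0.985, 0.174, -0.001], [-0.001, -0.003, -1.0]]
force: [-0.6, 0.7, -0.4]
width: 91.3
finger_force: 0.0
```

>>> jog_arm(series=[[0,0,0,0,0,0],[0,0,0,0,0,0],[0,0,0,0,0,0],[0,0,0,0,0,0],[0,0,0,0,0,0],[0,0,0,0,0,0],[0,0,0,0,0,0],[0,0,0,0,0,0]], gripper=0)

```text
clock: 5.58
tool_pos: [477.4, 250.0, 151.1]
ee_rot: [[-0.174, 0.985, -0.0], [0.985, 0.174, 0.0], [0.0, -0.0, -1.0]]
force: [-0.8, 0.7, 0.3]
width: 25.8
finger_force: 30.0
```

```bash
python3 -c "
from h import *
go([478,249.4,151])"
```

```text
5.58 pos [477.4 250.  151.1] yang 10.0 tool shift mm [-0.7  0.5  0.1] F [-0.8  0.7  0.3] w 25.8
```

>>> jog_arm(series=[[0,0,-0.4,0,0,0],[0,0,-0.8,0,0,0],[0,0,-0.8,0,0,0],[0,0,-0.8,0,0,0],[0,-0.9,-0.4,0,0,0],[0,-0.9,0,0,0,0],[0,-0.9,0,0,0,0],[0,-0.9,0,0,0,0],[-0.5,0,0,0,0,0],[-0.9,0,0,0,0,0],[-0.9,0,0,0,0,0],[-0.9,0,0,0,0,0],[-0.9,0,0,0,0,0],[-0.9,0,0,0,0,0],[-0.9,0,0,0,0,0],[-0.9,0,0,0,0,0],[-0.9,0,0,0,0,0],[-0.9,0,0,0,0,0],[-0.9,0,0,0,0,0],[-0.9,0,0,0,0,0]])

```text
clock: 8.07
tool_pos: [443.1, 30.8, 215.1]
ee_rot: [[-0.172, 0.985, 0.0], [0.985, 0.172, -0.0], [-0.001, 0.0, -1.0]]
force: [0.4, -0.5, -1.8]
width: 25.3
finger_force: 30.0
```

>>> jog_arm(series=[[-0.9,0,0,0,0,0],[-0.9,0,0,0,0,0],[-0.9,0,0,0,0,0],[-0.9,0,0,0,0,0],[-0.9,0,0,0,0,0],[-0.6,0,0,0,0,0],[0,0,0,0,0,0],[0,0,0,0,0,0]])

```text
clock: 9.07
tool_pos: [460.2, -67.5, 215.1]
ee_rot: [[-0.174, 0.985, -0.0], [0.985, 0.174, 0.001], [0.001, -0.0, -1.0]]
force: [-0.4, 0.6, -2.4]
width: 25.4
finger_force: 30.0
```

```bash
python3 - <<'E'
from m import *
go([461.6,-67.8,215])
for n in("scene","top"):
    p,d=grab(n);np.save(n+'1.npy',d);cv2.imwrite(f'pics/{n}1.png',p)
a=cv2.imread('pics/scene1.png')[110:270,200:360];b=cv2.imread('pics/top1.png')[150:270,240:360]
cv2.imwrite('pics/c1.png',np.hstack([cv2.resize(a,(400,400),interpolation=2),cv2.resize(b,(400,400),interpolation=2)]))
E
```

```text
9.07 pos [460.2 -67.5 215.1] yang 9.99 tool shift mm [-0.5  1.3  0.1] F [-0.4  0.6 -2.4] w 25.4
```

View pics/c1.png

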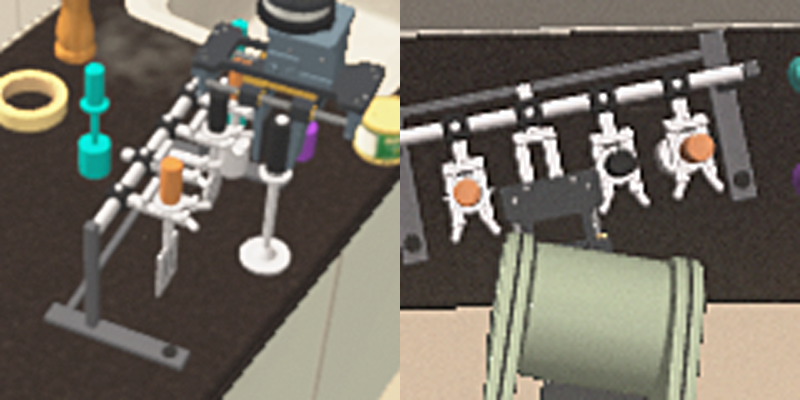

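```bash
python3 - <<'E'
from m import *
from scipy.optimize import least_squares
a=np.radians(10);U=np.array([np.cos(a),np.sin(a)]);S=np.array([-U[1],U[0]])
p=np.array(arm.get_state()['tool_pos'])[:2];print('tcp u,s',p@U,p@S)
d=np.load('scene1.npy')
for lo,hi,r in((75,180,5),(194,205,13)):
    C,_=sel('scene',d,(p[0]-22,p[1]-22,lo),(p[0]+22,p[1]+22,hi))
    f=least_squares(lambda q:np.hypot(C[:,0]-q[0],C[:,1]-q[1])-r,p,loss='soft_l1');print('axis',r,'u,s',f.x@U,f.x@S,len(C),np.abs(f.fun).mean().round(1))
    if r==5:
        for z in(80,115,150):
            m=(C[:,2]>z)&(C[:,2]<z+30);f=least_squares(lambda q:np.hypot(C[m,0]-q[0],C[m,1]-q[1])-r,p,loss='soft_l1');print(z,f.x@U,f.x@S)
for n in('scene','top'):
    d=np.load(n+'0.npy');C,_=sel(n,d,(490,-90,157),(620,-10,182))
    u=C[:,:2]@U;s=C[:,:2]@S;z=C[:,2]
    print(n)
    for lo in range(500,590,6):
        m=(u>=lo)&(u<lo+6)&(np.abs(s+147)<30)
        q=np.sort(s[m]);t=z[m]
        if m.sum()<4: continue
        L=s[m]>-147
        print(lo,m.sum(),'L',s[m][L].mean().round(1) if L.any() else '',s[m][L].min().round(1) if L.any() else '',s[m][L].max().round(1) if L.any() else '','R',s[m][~L].mean().round(1) if (~L).any() else '',s[m][~L].min().round(1) if (~L).any() else '',s[m][~L].max().round(1) if (~L).any() else '','z',np.percentile(t,[20,50,90]).round(1))
E
```

```text
tcp u,s 441.5481431403614 -146.13902169023987
axis 5 u,s 443.75860841454283 -145.56870962052244 132 2.2
80 443.3984002069585 -145.16938017997876
115 443.7636149637812 -146.58415382563663
150 443.67486267473936 -146.121262571305
axis 13 u,s 444.15457655984363 -147.2066010176419 42 2.0
scene
512 13 L -127.7 -131.9 -124.6 R -164.1 -167.1 -160.3 z [162.2 165.1 166.1]
518 13 L -131.0 -138.7 -127.1 R -160.0 -163.9 -156.7 z [162.7 164.8 166.4]
524 27 L -132.0 -139.6 -126.7 R -156.2 -166.0 -151.8 z [162.3 168.  173.1]
530 20 L -130.8 -135.8 -127.6 R -156.3 -162.8 -151.0 z [160.1 164.3 169.4]
536 14 L -133.1 -138.3 -128.4 R -156.6 -164.6 -152.1 z [162.9 164.2 167.1]
542 13 L -137.9 -140.1 -135.6 R -156.5 -165.4 -150.9 z [163.  164.4 167.7]
548 7 L    R -159.5 -165.4 -155.1 z [164.2 164.4 166.5]
554 5 L    R -160.5 -168.0 -155.2 z [163.3 164.  165.3]
560 6 L    R -159.2 -165.6 -154.0 z [165.  165.7 166.9]
566 30 L -134.6 -144.8 -126.1 R -155.7 -163.2 -147.1 z [168.  172.4 178.2]
572 23 L -132.8 -142.3 -122.8 R -156.4 -166.9 -147.8 z [171.8 175.7 178.1]
578 7 L -132.7 -139.4 -128.2 R -147.7 -14
[... 459 characters left out ...]
54.5 z [161.6 163.4 166.8]
536 17 L -133.9 -138.7 -128.9 R -160.4 -164.8 -155.8 z [161.5 162.5 164.2]
542 16 L -135.0 -139.9 -130.1 R -158.6 -163.1 -154.0 z [161.2 162.5 165.4]
548 16 L -133.9 -138.0 -129.1 R -159.8 -164.2 -155.3 z [162.1 163.4 166.1]
554 16 L -134.3 -139.2 -129.5 R -159.6 -165.1 -154.1 z [161.4 163.3 165.6]
560 17 L -134.8 -139.7 -130.6 R -159.8 -164.4 -154.6 z [162.6 163.2 164.9]
566 29 L -137.5 -146.7 -129.0 R -156.8 -165.1 -147.3 z [170.7 174.  176.5]
572 16 L -136.8 -144.4 -129.8 R -156.9 -163.2 -150.6 z [163.9 173.1 177.4]
578 7 L -139.9 -143.8 -137.6 R -152.2 -156.1 -149.6 z [158.5 160.6 161.7]
584 16 L -141.0 -145.1 -136.5 R -153.3 -166.4 -147.4 z [158.  159.5 165.3]
```

The right half shows the fork with its stop still clear. The left half shows the masher held upright in the gripper, stem at about (268,215). Stem and fork axes agree within about 1 mm, so I'll lower to 3 mm over the lip and slide in.

>>> jog_arm(series=[[0,0.5,0.4,0,0,0],[0,0.8,0.4,0,0,0],[0,0.7,0,0,0,0],[0,0.5,0,0,0,0],[0,0.3,0,0,0,0],[0,0.3,0,0,0,0],[0,0.3,0,0,0,0],[0,0,0,0,0,0]])

```text
clock: 10.18
tool_pos: [527.6, -55.9, 199.2]
ee_rot: [[-0.174, 0.985, 0.0], [0.985, 0.174, 0.0], [0.0, 0.0, -1.0]]
force: [0.5, 0.1, -2.7]
width: 25.6
finger_force: 30.0
```

>>> jog_arm(series=[[0,0.25,0,0,0,0],[0,0.25,0,0,0,0],[0,0.25,0,0,0,0],[0,0,0,0,0,0]])

```text
clock: 10.68
tool_pos: [542.5, -53.3, 199.1]
ee_rot: [[-0.174, 0.985, 0.0], [0.985, 0.174, 0.0], [0.0, 0.0, -1.0]]
force: [0.0, 0.4, -2.9]
width: 25.1
finger_force: 30.0
```

```bash
python3 - <<'E'
from m import *
go([0,0,0])
p=np.array(arm.get_state()['tool_pos'])[:2];a=np.radians(10);print('u,s',p@[np.cos(a),np.sin(a)],p@[-np.sin(a),np.cos(a)])
p,d=grab('scene');np.save('scene2.npy',d);cv2.imwrite('pics/scene2.png',p)
cv2.imwrite('pics/c2.png',cv2.resize(p[120:220,225:335],(770,600)[::1],interpolation=2))
E
```

```text
10.68 pos [542.5 -53.3 199.1] yang 10.0 tool shift mm [ 146.7 -525.   199. ] F [ 0.   0.4 -2.9] w 25.1
u,s 524.996661869215 -146.68111907872282
```

View pics/c2.png

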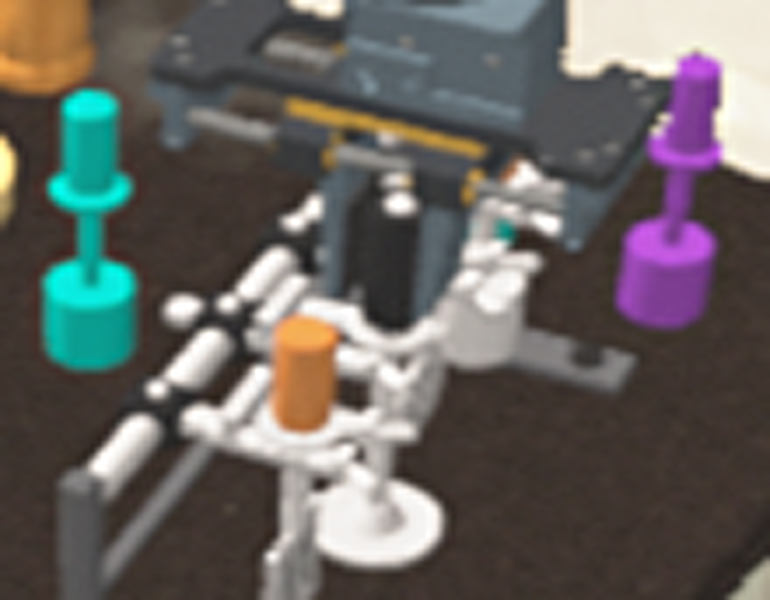

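The picture shows the masher in the fork's mouth, flange at about (390,335) and stem at (380,455). The turner still hangs upright and no force registers, so I'll go on slowly.

>>> jog_arm(series=[[0,0.2,0,0,0,0],[0,0.2,0,0,0,0],[0,0.2,0,0,0,0],[0,0.1,0,0,0,0],[0,0.1,0,0,0,0],[0,0.1,0,0,0,0],[0,0,0,0,0,0]])

```text
clock: 11.6
tool_pos: [559.9, -50.2, 199.1]
ee_rot: [[-0.174, 0.985, 0.0], [0.985, 0.174, 0.0], [0.0, 0.0, -1.0]]
force: [-0.7, 0.5, -0.8]
width: 25.7
finger_force: 30.0
```

>>> jog_arm(series=[[0,0.05,0,0,0,0],[0,0.05,0,0,0,0],[0,0,0,0,0,0]])

```text
clock: 11.98
tool_pos: [561.8, -49.9, 199.2]
ee_rot: [[-0.174, 0.985, 0.0], [0.985, 0.174, 0.0], [0.0, 0.0, -1.0]]
force: [0.3, 0.8, -1.9]
width: 25.2
finger_force: 30.0
```

>>> jog_arm(series=[[0,0.05,0,0,0,0],[0,0.05,0,0,0,0],[0,0,0,0,0,0]])

```text
clock: 12.35
tool_pos: [563.9, -49.5, 199.2]
ee_rot: [[-0.174, 0.985, 0.0], [0.985, 0.174, 0.0], [0.0, 0.0, -1.0]]
force: [-0.6, -0.1, -2.9]
width: 25.8
finger_force: 30.0
```

>>> jog_arm(series=[[0,0.05,0,0,0,0],[0,0,0,0,0,0]])

```text
clock: 12.6
tool_pos: [564.8, -49.3, 199.1]
ee_rot: [[-0.174, 0.985, 0.0], [0.985, 0.174, 0.0], [0.0, 0.0, -1.0]]
force: [0.2, -0.2, -2.5]
width: 25.7
finger_force: 30.0
```

>>> jog_arm(series=[[0,0.05,0,0,0,0],[0,0,0,0,0,0]])

```text
clock: 12.85
tool_pos: [565.8, -49.2, 199.1]
ee_rot: [[-0.174, 0.985, 0.0], [0.985, 0.174, 0.0], [0.0, 0.0, -1.0]]
force: [-0.6, 0.6, -1.5]
width: 25.3
finger_force: 30.0
```

u = 548.7 with no contact yet; I'll go on in 1 mm steps.

>>> jog_arm(series=[[0,0.05,0,0,0,0],[0,0,0,0,0,0]])

```text
clock: 13.1
tool_pos: [566.8, -49.0, 199.1]
ee_rot: [[-0.174, 0.985, -0.0], [0.985, 0.174, 0.0], [0.0, -0.0, -1.0]]
force: [0.1, -0.4, -3.1]
width: 25.9
finger_force: 30.0
```

>>> jog_arm(series=[[0,0.05,0,0,0,0],[0,0,0,0,0,0]])

```text
clock: 13.35
tool_pos: [567.0, -48.9, 199.1]
ee_rot: [[-0.174, 0.985, -0.002], [0.985, 0.174, -0.0], [0.0, -0.002, -1.0]]
force: [-2.3, -1.2, -1.1]
width: 25.6
finger_force: 30.0
```

Stop felt (−2.3 N, u ≈ 550, as predicted). I'll back off slightly and lower.

>>> jog_arm(series=[[0,-0.1,0,0,0,0],[0,0,0.1,0,0,0],[0,0,0.1,0,0,0],[0,0,0.08,0,0,0],[0,0,0,0,0,0]])

```text
clock: 13.98
tool_pos: [565.7, -49.2, 193.3]
ee_rot: [[-0.174, 0.985, -0.0], [0.985, 0.174, 0.0], [0.0, -0.0, -1.0]]
force: [-0.0, -0.3, -1.9]
width: 25.3
finger_force: 30.0
```

>>> jog_arm(series=[[0,0,0.04,0,0,0],[0,0,0,0,0,0]])

```text
clock: 14.22
tool_pos: [565.7, -49.2, 192.7]
ee_rot: [[-0.174, 0.985, 0.0], [0.985, 0.174, 0.0], [0.0, 0.0, -1.0]]
force: [-0.4, -0.7, -2.1]
width: 25.1
finger_force: 30.0
```

>>> jog_arm(series=[[0,0,0.03,0,0,0],[0,0,0,0,0,0]])

```text
clock: 14.48
tool_pos: [565.7, -49.2, 192.1]
ee_rot: [[-0.174, 0.985, 0.0], [0.985, 0.174, 0.0], [0.0, 0.0, -1.0]]
force: [-0.8, 0.8, -2.3]
width: 25.4
finger_force: 30.0
```

>>> jog_arm(series=[[0,0,0.03,0,0,0],[0,0,0,0,0,0]])

```text
clock: 14.72
tool_pos: [565.7, -49.2, 191.5]
ee_rot: [[-0.174, 0.985, -0.0], [0.985, 0.174, 0.0], [0.0, -0.0, -1.0]]
force: [-0.4, 0.8, -2.1]
width: 25.6
finger_force: 30.0
```

>>> jog_arm(series=[[0,0,0.03,0,0,0],[0,0,0,0,0,0]])

```text
clock: 14.98
tool_pos: [565.8, -49.2, 191.0]
ee_rot: [[-0.174, 0.985, 0.0], [0.985, 0.174, 0.0], [-0.0, 0.0, -1.0]]
force: [0.4, -1.3, -1.7]
width: 26.0
finger_force: 30.0
```

Flange should be at 164.9 by now; one more small step.

>>> jog_arm(series=[[0,0,0.03,0,0,0],[0,0,0,0,0,0]])

```text
clock: 15.22
tool_pos: [565.8, -49.2, 191.0]
ee_rot: [[-0.174, 0.985, 0.001], [0.985, 0.174, 0.0], [-0.0, 0.001, -1.0]]
force: [-1.8, 0.3, 3.1]
width: 25.6
finger_force: 30.0
```

Seated: z stopped at the expected height with about 5 N of reaction. Now I'll release.

>>> jog_arm(series=[[0,0,-0.01,0,0,0],[0,0,0,0,0,0],[0,0,0,0,0,0],[0,0,0,0,0,0],[0,0,0,0,0,0],[0,0,0,0,0,0]], gripper=0.6)

```text
clock: 15.98
tool_pos: [565.7, -49.2, 190.5]
ee_rot: [[-0.174, 0.985, -0.0], [0.985, 0.174, 0.0], [0.0, 0.0, -1.0]]
force: [0.1, -0.0, 0.3]
width: 54.5
finger_force: 0.0
```

>>> jog_arm(series=[[0,0,-0.2,0,0,0],[0,0,-0.4,0,0,0],[0,0,-0.8,0,0,0],[0,0,-0.8,0,0,0],[0,0,-0.8,0,0,0],[0,0,-0.8,0,0,0],[0,0,-0.8,0,0,0],[0,-0.9,0,0,0,0],[0,-0.9,0,0,0,0],[0,-0.9,0,0,0,0],[0,-0.9,0,0,0,0],[0,-0.9,0,0,0,0],[0,-0.9,0,0,0,0],[0,0,0,0,0,0],[0,0,0,0,0,0]])

```text
clock: 17.85
tool_pos: [459.8, -68.0, 282.7]
ee_rot: [[-0.173, 0.985, 0.001], [0.985, 0.173, 0.0], [-0.0, 0.001, -1.0]]
force: [0.0, 0.3, -0.4]
width: 55.0
finger_force: 0.0
```

```bash
python3 - <<'E'
from m import *
from scipy.optimize import least_squares
go([0,0,0])
a=np.radians(10);U=np.array([np.cos(a),np.sin(a)]);S=np.array([-U[1],U[0]])
for n in('scene','top'):
    p,d=grab(n);cv2.imwrite(f'pics/{n}3.png',p)
    for lo,hi in((175,195),(195,215),(215,235),(236,260)):
        C,_=sel(n,d,(545,-75,lo),(590,-28,hi))
        if len(C)<8: print(n,lo,len(C));continue
        f=least_squares(lambda q:np.hypot(C[:,0]-q[0],C[:,1]-q[1])-13,[566,-49],loss='soft_l1');print(n,lo,f.x@U,f.x@S,len(C),C[:,2].max())
a=cv2.imread('pics/scene3.png')[110:230,220:340];b=cv2.imread('pics/top3.png')[150:270,240:360]
cv2.imwrite('pics/c3.png',np.hstack([cv2.resize(a,(400,400),interpolation=2),cv2.resize(b,(400,400),interpolation=2)]))
E
```

```text
17.85 pos [459.8 -68.  282.7] yang 9.99 tool shift mm [ 146.7 -441.3  282.2] F [ 0.   0.3 -0.4] w 55.0
scene 175 553.9912405150152 -146.35594642604323 55 194.69537594963504
scene 195 551.2713808941166 -147.48344300617148 56 214.92537562176796
scene 215 551.6432386813365 -147.82884981126253 62 234.03605097284768
scene 236 544.3047816951846 -150.14992186715745 42 242.62221548102457
top 175 558.1752718594355 -143.7028903164054 18 191.89399622789568
top 195 4
top 215 543.4354281694104 -148.62592468053205 20 234.73749084989538
top 236 549.4725982910201 -139.03274814537363 36 241.62208382634884
```

View pics/c3.png

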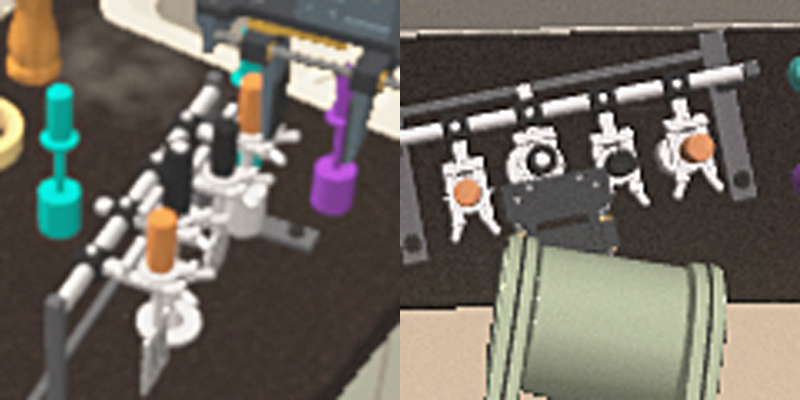

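The masher hangs upright in the free fork at top-view crop (540,158), its top at about 240 mm as expected. The neighbours are undisturbed and the gripper is clear.

```bash
python3 -c "
from station import arm
print(arm.sign_off())"
```

```text
the job is handed in; nothing more can be done
None
```

The masher hangs upright in the free fork, seated behind the lip and released; the last pictures show the neighbours still upright, and I handed the job in at about 18 s (the hand-in returned no verdict).

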